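# Ease the ratchet shoe stretcher by one notch

## Task

The shoe stretcher on the bench is wound too tight: with the fingertips, tip its pawl up clear of the ratchet teeth (it stays up by itself), push the spoked wheel backward exactly one notch, the way the pawl was blocking, and then tip the pawl down again until it is fully seated in the next tooth gap. Only push, without forcing: nothing is to be gripped or lifted, the wheel must not be let run further back or be wound tighter, and the other things on the bench stay where they are.

Things in the scene. Friction and masses are not known exactly. Their poses are not given: they have to be found in the camera images.
- stretcher: Shoe stretcher bolted down: grey plate 300 x 215 mm, wooden split last (85 mm high) on its +y half. Origin on the bench top; +x from the wheel to the pawl's pivot (away from the robot within 30 degrees), y left, z up; offsets below are in these axes. Axle along y at x = 0, z = 85 mm, with the ratchet wheel (100 mm diameter, 12 wide, 8 teeth) at y = 0 and the hand wheel at y = -68; they turn as one.
- wheel_centre (a point): Centre of the spoked hand wheel (x 0, y -68, z 85 mm from the stretcher's origin; same axes). 8 spokes, 9 mm thick, 45 degrees apart, end in 14 mm black balls centred 72 mm from here. At the start two spokes lean 22.5 degrees from upright, one to -x, one to +x; one notch back brings the first to where the second was. The nearest post is 34 mm off on the +y side, up to z = 105 mm.
- spoke_end (a point): Centre of the ball on the spoke that leans 22.5 degrees to -x (towards the robot) at the start; it turns with the wheel. Pushing this spoke near its end towards +x turns the wheel backward.
- wheel (a joint): Angle of the wheel in rad, near 0 at the start; grows as it turns backward (top moving to +x, towards the pawl's pivot). One notch is 45 degrees = 0.785. Light friction (about 2 N at a spoke's end); it stays where it is left. The seated pawl stops it from turning backward. A pawl pressed home within about 5 degrees of the notch pulls the wheel true.
- pawl_pivot (a point): Hinge pin of the pawl, along y (x 62, y 0, z 137 mm from the stretcher's origin; same axes). A grey post beside it (y = 15 to 25 mm) reaches z = 152 mm. From the pin the pawl's arm, 12 mm wide, runs 61 mm to -x, about level, to a round nose in the teeth (top about 7 mm above the pin at most), and a flat thumb tab stands up at the pin.
- pawl_tab (a point): Middle of the upper edge of the pawl's thumb tab, 55 mm from the pin; the tab is a flat steel plate 24 mm wide (y) and 6 mm thick. With the pawl seated it leans 0.3 rad from upright to -x. Pushing it to +x lifts the pawl's nose; pushing it back to -x lowers the nose.
- pawl (a joint): Angle of the pawl in rad: 0 fully seated in the teeth (stop), growing as the nose is lifted, 0.85 fully up (stop). From 0.2 upward the nose clears all teeth. The pivot is stiff (about 1.5 N at the tab) and the pawl stays where it is left.
- shoe: Finished brown leather shoe, 290 x 84 mm, 100 mm high; a bystander, to be left alone. Origin under its middle.
- nail_bowl: Terracotta bowl of nails, 120 mm across, 55 mm high; a bystander, to be left alone. Origin under its middle.
- glue_jar: White jar with a lid, 72 mm across, 85 mm high; a bystander, to be left alone. Origin under its middle.
- hammer: Hammer lying flat, about 240 mm long; a bystander, to be left alone. Origin under its middle.
- pincers: Steel lasting pincers lying flat, 195 x 75 mm; a bystander, to be left alone. Origin under its middle.
- brush: Wooden shoe brush lying on its bristles, 130 x 40 mm, 40 mm high; a bystander, to be left alone. Origin under its middle.
- polish_tin: Flat round tin, 75 mm across, 24 mm high, standing on the stretcher plate behind the pawl; a bystander, to be left alone. Origin under its middle.
- heel_lifts: Stack of heel pieces, 62 x 58 mm, 21 mm high; a bystander, to be left alone. Origin under its middle.

How it is judged:
By the outcome, as a careful person would: the job done as asked, in the order asked, and still so for the second after the job is handed in, with the robot touching nothing.
It also fails if it takes over 59 s, if anything falls off the work surface, if the arm or the gripper's body presses on something with over 40 N, if the wrist force passes 120 N, or if a joint passes its speed limit or range.

## Robot

A 6-joint arm with a two-finger parallel gripper is mounted at the origin on the work surface. World frame = base frame: x ahead of the robot, y to its left, z up, the work surface at z = 0. Lengths are in m, angles in rad, forces in N, time in s.
With the tool pointing down it reaches from about 0.35 to 0.85 m from the base axis. Payload 8.1 kg.
Tool frame: the origin (TCP) lies at the very end of the fingers, on their centre line; the grasp point (between the pads) lies 19 mm behind it (robot.pinch_z is the distance from the TCP to the grasp point, in m); y points along the fingers, x is the direction in which the jaws open and shut, and the axes are right-handed (so a half turn about y gives the same grasp; the last joint's range is limited). The gripper opens to 93 mm and grips with 3 to 60 N. Pads are 15 mm wide; open, the fingers measure 128 mm over their backs; the gripper's body (75 mm by 188 mm) begins 65 mm behind the grasp point.
Start: joints at [1.233, 0.13, 1.488, -0, 1.523, -0.085], TCP at [0.15, 0.581, 0.219] pointing down, gripper open.
Joint ranges: [-2.96, 2.96], [-0.89, 2.26], [0.02, 2.5], [-1.34, 4.48], [0, 2.73], [-2.66, 2.66]. Speed limits (rad/s): [2.39, 2.39, 2.79, 3.14, 3.14, 3.14].

## Interface

Orientations are given as a rotation vector (axis times angle).
In Python, from plant import robot gives the robot as it stands.
- The arm moves only by the shell command python3 -m inch 'ROWS' [FORCE]. ROWS is JSON, a list of rows, each a list of 5 numbers: the closure, from -1 (fully open) to 1 (shut), then the shift along the world's x, y, z in m, then the turn about the world's z in rad. A call has 1 to 8 rows; each row is the pose to reach, as a shift and turn from the pose measured when the call began; what a row does not reach only later rows make up. A row lasts 1/8 s, in which the tool goes at most 62.5 mm and 10.7 degrees, less where a joint would pass 70% of its speed; a pose out of reach is approached as far as the arm can. A call with a gripper value outside its range is refused whole. The fingers move at their own pace and stop on an object; FORCE is the grip in N (left out, the last holds). Time passes only in rows, so rows that repeat a pose let the fingers close. It gives the time, the measured TCP pose, the force and the opening at its end, in the units of the state.
- robot.read_state(): the state, without advancing time (a new reading comes with each control period).
- robot.read_camera(name): name is "scene" or "side" or "wrist"; returns a dict with "color" (400x640x3 uint8, red, green, blue), "mtx" (3x3 intrinsics, pixels), "R" (3x3) and "t" (3): a world point X has camera coordinates R X + t; the wrist camera has in their place "hand_eye" (4x4, takes a point from camera to tool coordinates, whose origin is the TCP and whose axes are the tool frame's). Camera axes: x right, y down, z forward; pixel columns grow to the right and rows downward; lengths in m; the calibration is good to about 2 mm. A picture is of the moment at which its call begins: read the wrist's pose just before it. There is no depth.
- robot.close_job(): hands the job in, once; it reports no verdict.
The state is a dict: "t": time; "q": joint angles; "dq": joint speeds; "joint_torque": joint torques, N m; "tool_pos": TCP position; "orientation": TCP orientation; "force": force on the tool from outside, world axes, zero at the start; "wrist_torque": the same for the moment, N m; "opening": finger opening in m.
Only numpy, scipy, OpenCV 4.12 (cv2) and the standard library are available. Lean on these libraries where they do the work, as an engineer would, in place of code of your own. Each camera call takes 0.05 s, during which the arm holds its last target. There are 200 camera calls.

## Working session

There is one attempt and no reset: what is moved stays moved. The work goes in short steps, Python scripts to look and compute and a shell command to move; the robot and the scene stay as the last step left them, time stands still between calls to the robot, and variables do not carry over. Pictures are saved under pics/ and viewed, about 8 in all and at most 12, crops included, and the job is handed in when it is done.

```bash
mkdir -p pics; ls
python3 - <<'E'
from plant import robot
import cv2
s=robot.read_state(); print(s)
for n in("scene","side"):
    c=robot.read_camera(n); cv2.imwrite(f"pics/{n}0.png",c["color"][:,:,::-1]); print(c["mtx"].tolist(),c["R"].tolist(),c["t"].tolist())
E
```

```text
pics
{'t': 0.0, 'q': array([ 1.23260486e+00,  1.31130296e-01,  1.48926979e+00,  2.01739397e-05,
        1.52298307e+00, -8.53886253e-02]), 'dq': array([-0.00164469, -0.00028643, -0.00166908,  0.00092857, -0.00175158,
       -0.00112288]), 'joint_torque': array([-8.71763461e-07, -5.59813285e+01, -4.91774011e+01,  7.68032460e-02,
        3.52763711e-02, -1.29236601e-04]), 'tool_pos': array([0.14984976, 0.58040995, 0.21761109]), 'orientation': array([-1.31922198, -1.01985491,  1.02238111]), 'force': array([-1.01187112, -0.04251703, -0.58856225]), 'wrist_torque': array([-0.04239128,  0.01181272,  0.0267845 ]), 'opening': 0.09335309930409434}
[[419.7392778101657, 0.0, 317.5018246085567], [0.0, 419.7392778101657, 199.77317868221323], [0.0, 0.0, 1.0]] [[0.6850461056873426, 0.7284498211962716, 0.008525906504642501], [0.43122967689108554, -0.3960471904051098, -0.8106710730873702], [-0.5871565369226645, 0.5590236855190828, -0.5854397664812713]] [-0.44271022219856987, -0.09730820632839499, 1.599204961857415]
[[508.3647562825923, 0.0, 326.36553942754284], [0.0, 508.3647562825923, 197.32783187667118], [0.0, 0.0, 1.0]] [[0.743381468459982, -0.6688658169638169, -0.0015846916440991066], [-0.40569700660319974, -0.4490079016995309, -0.7961167270222298], [0.531783725948326, 0.59246132625574, -0.6051410130769567]] [-0.3984004653766389, 0.372926292340137, 0.9648737867810966]
```

View pics/scene0.png

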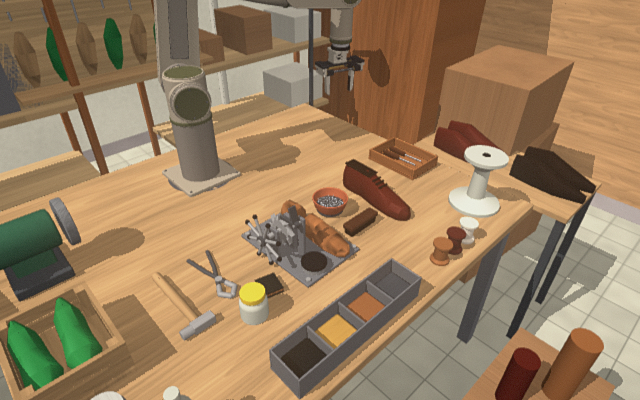

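View pics/side0.png

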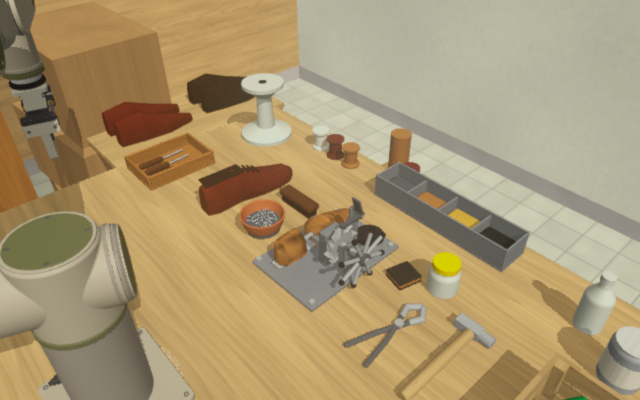

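Run:
```python
import cv2
a=cv2.imread("pics/scene0.png")[190:285,235:365]; b=cv2.imread("pics/side0.png")[190:310,250:405]
cv2.imwrite("pics/a.png",cv2.resize(a,None,fx=6,fy=6,interpolation=cv2.INTER_CUBIC))
cv2.imwrite("pics/b.png",cv2.resize(b,None,fx=5,fy=5,interpolation=cv2.INTER_CUBIC))
```

```text
(no output)
```

View pics/a.png

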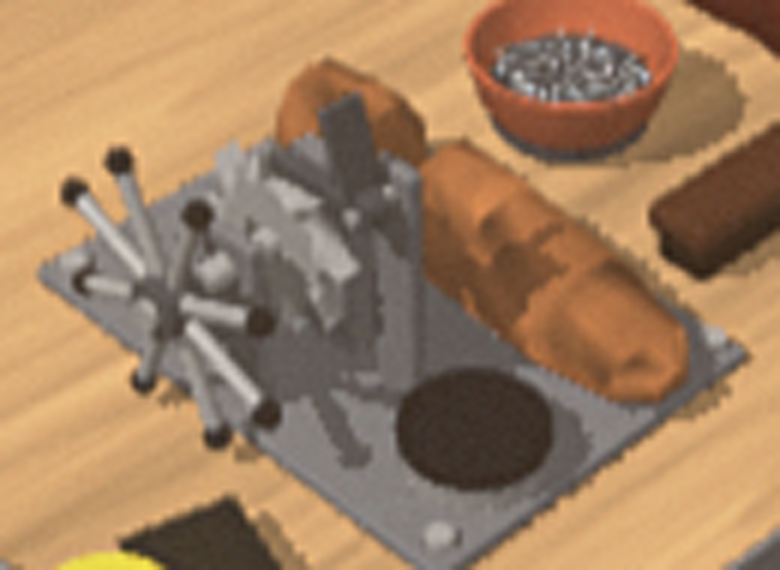

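View pics/b.png

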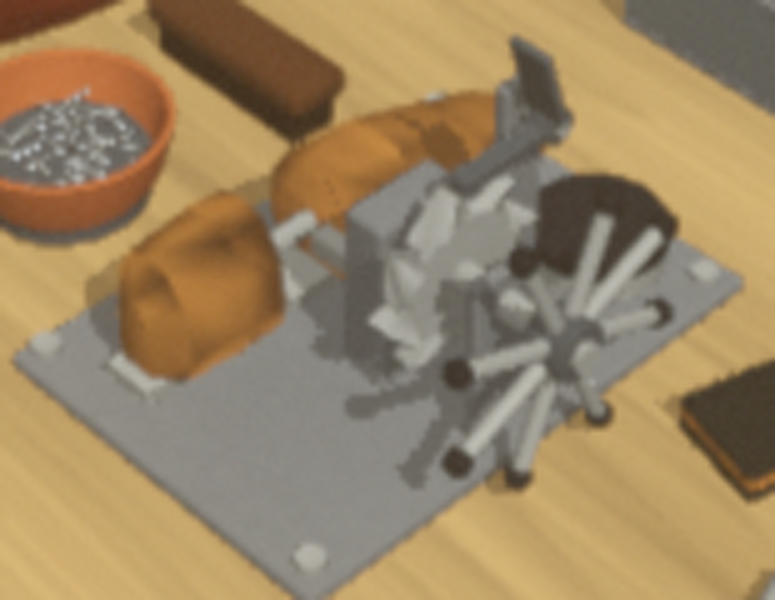

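```bash
cat > h.py <<'E'
import numpy as np,cv2
from scipy.spatial.transform import Rotation as Rn
CAL={"scene":(np.array([[419.739,0,317.502],[0,419.739,199.773],[0,0,1]]),np.array([[0.6850461056873426,0.7284498211962716,0.008525906504642501],[0.43122967689108554,-0.3960471904051098,-0.8106710730873702],[-0.5871565369226645,0.5590236855190828,-0.5854397664812713]]),np.array([-0.44271022219856987,-0.09730820632839499,1.599204961857415])),
"side":(np.array([[508.365,0,326.366],[0,508.365,197.328],[0,0,1]]),np.array([[0.743381468459982,-0.6688658169638169,-0.0015846916440991066],[-0.40569700660319974,-0.4490079016995309,-0.7961167270222298],[0.531783725948326,0.59246132625574,-0.6051410130769567]]),np.array([-0.3984004653766389,0.372926292340137,0.9648737867810966]))}
def proj(n,X):
    K,R,t=CAL[n]; p=(np.atleast_2d(X)@R.T+t)@K.T; return p[:,:2]/p[:,2:]
def world(p,L):
    c,s=np.cos(p[2]),np.sin(p[2]); L=np.atleast_2d(L)
    return np.c_[p[0]+c*L[:,0]-s*L[:,1],p[1]+s*L[:,0]+c*L[:,1],L[:,2]]
def balls(w=0):
    a=np.deg2rad(-22.5+45*np.arange(8))+w
    return np.c_[.072*np.sin(a),-.068+0*a,.085+.072*np.cos(a)]
def tab(q=0,r=.055): a=-.3+q; return np.array([.062+r*np.sin(a),0,.137+r*np.cos(a)])
E
python3 - <<'E'
from h import *
from scipy.optimize import least_squares,linear_sum_assignment
S=np.array([(120,160),(75,190),(198,213),(83,283),(258,320),(143,380),(267,415),(217,437)])/6+[235,190]
D=np.array([(525,262),(457,373),(458,462),(518,478),(598,413),(657,313),(603,218),(653,238)])/5+[250,190]
def res(p):
    W=world(p,balls()); r=[]
    for n,O in(("scene",S),("side",D)):
        P=proj(n,W); C=np.linalg.norm(O[:,None]-P[None],axis=2); i,j=linear_sum_assignment(C); r.append((O[i]-P[j]).ravel())
    return np.concatenate(r)
best=min((least_squares(res,[x,y,w],loss="soft_l1") for x in(.5,.56,.62) for y in(-.1,0,.1) for w in(-.4,0,.4)),key=lambda s:s.cost)
p=best.x;print(p,best.cost,np.round(res(p),1))
for n,O,f in(("scene",[235,190],6),("side",[250,190],5)):print(n,(proj(n,world(p,[tab(),[.062,0,.137]]))-O)*f)
print(world(p,np.array([tab(),[.062,0,.137],balls()[0],[0,-.068,.085],[0,0,0]])))
E
```

```text
[ 0.53889855 -0.04463743  0.05075661] 8.964318150152302 [ 0.5 -0.3  0.7 -0.2  0.2 -0.5  0.3  0.5 -0.3 -0.6  0.7  0.4  0.3  0.2
  0.6  0.5  0.2  0.5 -0.4  0.4  0.3  0.2  0.7  0.4  0.7 -0.3  0.7  0.
 -1.2  3.8 -1.6  2.7]
scene [[334.53846637  98.80515295]
 [362.42114937 206.59694813]]
side [[525.4230125   45.2841252 ]
 [545.48146962 120.30568873]]
[[ 0.58458603 -0.0423165   0.18954351]
 [ 0.60081871 -0.04149187  0.137     ]
 [ 0.5148308  -0.11394776  0.15151933]
 [ 0.54234852 -0.11254986  0.085     ]
 [ 0.53889855 -0.04463743  0.        ]]
```

Run:
```python
from plant import robot
from h import *
s=robot.read_state();M=Rn.from_rotvec(s["orientation"]).as_matrix();print(M.round(3))
x=M[:,0]; print("turn to stretcher y:", [(np.pi/2+.051+k*np.pi-np.arctan2(x[1],x[0])) for k in(-1,0,1)])
c=robot.read_camera("wrist");print(c["hand_eye"].round(3).tolist())
```

```text
[[ 0.25  -0.001 -0.968]
 [ 0.968 -0.002  0.25 ]
 [-0.002 -1.     0.   ]]
turn to stretcher y: [np.float64(-2.8377716910868793), np.float64(0.30382096250291357), np.float64(3.445413616092707)]
[[1.0, -0.0, -0.001, -0.001], [0.001, -0.303, 0.953, -0.166], [-0.0, -0.953, -0.303, 0.085], [0.0, 0.0, 0.0, 1.0]]
```

```bash
python3 -m inch '[[1,0.03,-0.04,0.05,0],[1,0.06,-0.09,0.06,0.1],[1,0.1,-0.14,0.06,0.2],[1,0.13,-0.19,0.06,0.304],[1,0.16,-0.24,0.06,0.304],[1,0.19,-0.29,0.06,0.304],[1,0.22,-0.34,0.06,0.304],[1,0.25,-0.39,0.06,0.304]]' 20; python3 -c "
from plant import robot
print(robot.read_state()['tool_pos'])"
```

```text
t: 1.15
tool_pos: [0.4004, 0.1888, 0.2778]
orientation: [-1.186, -1.246, 1.248]
force: [1.1, 0.5, 0.3]
opening: 0.0179
[0.40042023 0.1887819  0.27776772]
```

```bash
python3 -m inch '[[1,0.03,-0.05,0,0],[1,0.06,-0.1,0,0],[1,0.09,-0.15,0,0],[1,0.12,-0.2,0,0],[1,0.149,-0.233,0,0],[1,0.149,-0.233,-0.02,0],[1,0.149,-0.233,-0.028,0],[1,0.149,-0.233,-0.028,0]]'
cat >> h.py <<'E'
def wristshot(robot,f):
    s=robot.read_state();c=robot.read_camera("wrist");M=Rn.from_rotvec(s["orientation"]).as_matrix()
    H=c["hand_eye"];Rc=(M@H[:3,:3]).T;tc=-Rc@(M@H[:3,3]+s["tool_pos"])
    CAL["wrist"]=(c["mtx"],Rc,tc);cv2.imwrite(f,c["color"][:,:,::-1]);return s,M,c["color"][:,:,::-1].copy()
P0=np.array([.5389,-.0446,.0508])
E
python3 - <<'E'
from plant import robot
from h import *
s,M,im=wristshot(robot,"pics/w.png");print(s["tool_pos"],s["opening"],s["force"],M[:,0])
W=[tab(),tab()+[0,.012,0],tab()-[0,.012,0],[.062,0,.137],*balls()]
P=proj("wrist",world(P0,W));print(P.round(0).tolist(), "tip",proj("wrist",s["tool_pos"]))
for u in P: cv2.drawMarker(im,tuple(int(v) for v in u),(0,0,255),0,8)
cv2.imwrite("pics/w1.png",im)
E
```

```text
t: 2.15
tool_pos: [0.5482, -0.043, 0.2485]
orientation: [-1.183, -1.246, 1.249]
force: [0.7, -0.1, -0.7]
opening: 0.0005
[ 0.54822836 -0.04303267  0.24853688] 0.00047816422689485934 [ 0.66133608 -0.06258662 -0.68055786] [-5.25745167e-02  9.98616864e-01 -5.27496914e-04]
[[315.0, 261.0], [331.0, 261.0], [300.0, 261.0], [315.0, 249.0], [232.0, 157.0], [237.0, 221.0], [248.0, 242.0], [257.0, 222.0], [261.0, 182.0], [259.0, 137.0], [251.0, 104.0], [239.0, 106.0]] tip [[317.26389568 253.9107968 ]]
```

View pics/w1.png

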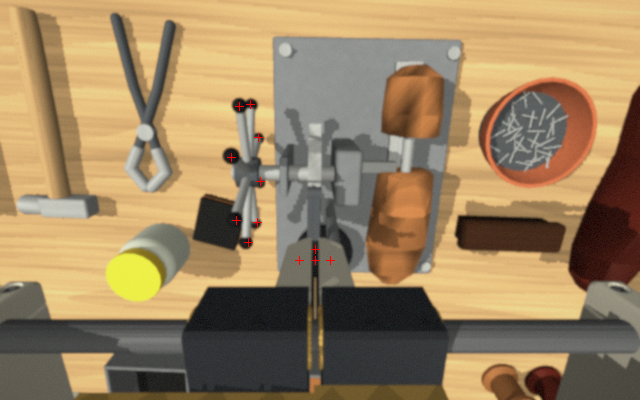

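```bash
python3 -m inch '[[1,0,0,-0.03,0],[1,0,0,-0.06,0],[1,0,0,-0.0765,0],[1,0,0,-0.0765,0],[1,0.01,0,-0.0765,0],[1,0.02,0.001,-0.0765,0],[1,0.025,0.001,-0.0765,0],[1,0.03,0.001,-0.0765,0]]'; python3 -m inch '[[1,0.004,0,0,0],[1,0.008,0,0,0],[1,0.012,0,0,0],[1,0.016,0.001,0,0],[1,0.02,0.001,0,0],[1,0.023,0.001,0,0],[1,0.025,0.001,0,0],[1,0.025,0.001,0,0]]'
python3 - <<'E'
from plant import robot
from h import *
s,M,im=wristshot(robot,"pics/w2.png");print(s["tool_pos"],s["force"])
c=robot.read_camera("side")["color"][:,:,::-1][150:290,270:420]
cv2.imwrite("pics/s2.png",cv2.resize(c,None,fx=4,fy=4,interpolation=cv2.INTER_CUBIC))
E
```

```text
t: 3.2
tool_pos: [0.5791, -0.0422, 0.1733]
orientation: [-1.184, -1.247, 1.249]
force: [-1.4, -0.1, 1.3]
opening: 0.0003
t: 4.2
tool_pos: [0.6043, -0.041, 0.1733]
orientation: [-1.184, -1.247, 1.249]
force: [-0.6, 0.3, 0.0]
opening: 0.0007
[ 0.60432635 -0.041034    0.17329958] [-0.59193455  0.26623811  0.00585812]
```

View pics/s2.png

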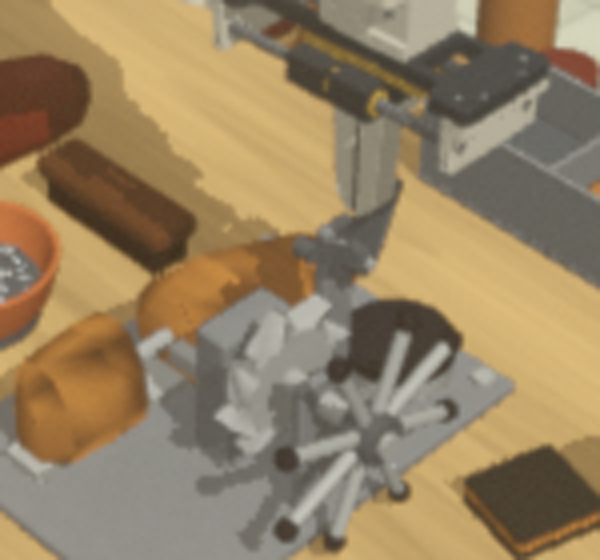

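```bash
python3 -m inch '[[1,-0.003,0,0,0],[1,-0.003,0,0.05,0],[1,-0.003,0,0.08,0],[1,-0.05,-0.035,0.08,0],[1,-0.1,-0.065,0.08,0],[1,-0.119,-0.0745,0.08,0],[1,-0.119,-0.0745,0.04,0],[1,-0.119,-0.0745,0.02,0]]'
python3 -m inch '[[1,0,0,-0.02,0],[1,0,0,-0.05,0],[1,0,0,-0.053,0],[1,0,0,-0.053,0]]'
```

```text
t: 5.3
tool_pos: [0.4845, -0.1157, 0.1922]
orientation: [-1.185, -1.247, 1.248]
force: [0.3, 0.2, 0.4]
opening: 0.0003
t: 5.8
tool_pos: [0.4848, -0.1158, 0.14]
orientation: [-1.185, -1.247, 1.248]
force: [0.6, 0.1, 0.1]
opening: 0.0004
```

```bash
python3 -m inch '[[1,0.01,0,0,0],[1,0.018,0.001,0,0],[1,0.026,0.001,0,0],[1,0.034,0.002,0,0],[1,0.042,0.002,0,0],[1,0.05,0.003,0,0],[1,0.056,0.003,0,0],[1,0.056,0.003,0,0]]'
cat >> h.py <<'E'
def look(robot,tag,q):
    """overlay wheel model, refine wheel angle from dark-ball pixels in the scene and side views"""
    s=robot.read_state();print(s["t"],s["tool_pos"],s["force"].round(1)); out=[]
    for n,(u,v) in(("scene",(235,180)),("side",(290,160))):
        im=robot.read_camera(n)["color"][:,:,::-1]
        c=cv2.resize(im[v:v+130,u:u+130],None,fx=4,fy=4,interpolation=cv2.INTER_CUBIC)[:,:400]
        for b in proj(n,world(P0,balls(q))): cv2.circle(c,tuple(int(k) for k in (b-[u,v]+.5)*4),13,(0,0,255),1)
        out.append(c)
    cv2.imwrite(f"pics/{tag}.png",np.hstack(out))
E
python3 - <<'E'
from plant import robot
from h import *
look(robot,"k1",.70)
E
```

```text
t: 6.8
tool_pos: [0.5412, -0.1127, 0.1398]
orientation: [-1.185, -1.248, 1.248]
force: [0.1, -0.2, 0.1]
opening: 0.0006
6.8 [ 0.54120101 -0.11268659  0.13976085] [ 0.1 -0.2  0.1]
```

View pics/k1.png

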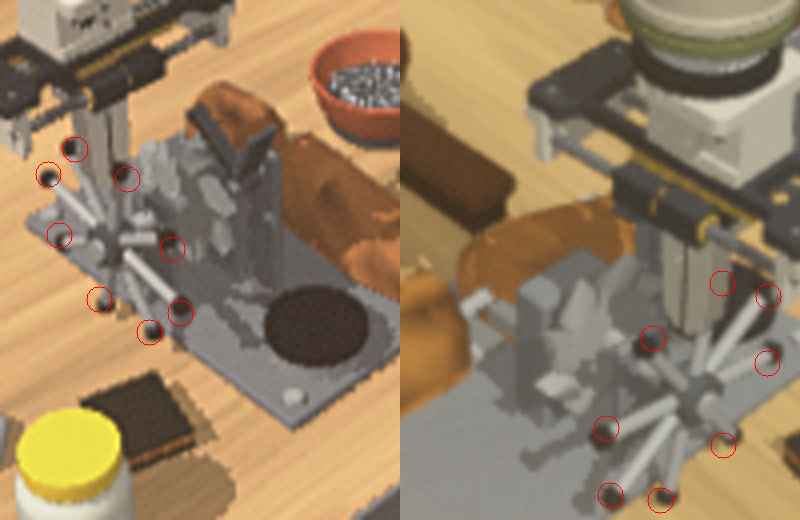

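```bash
cat >> h.py <<'E'
def fitq(ims,qs):
    sc=[]
    for q in qs:
        t=0
        for n,im in ims.items():
            g=cv2.GaussianBlur(im.max(2).astype(np.float32),(0,0),1.0)
            b=proj(n,world(P0,balls(q))).astype(np.float32)
            t+=np.minimum(cv2.remap(g,b[None,:,0],b[None,:,1],cv2.INTER_LINEAR),130).sum()
        sc.append(t)
    sc=np.array(sc); return qs[sc.argmin()],sc.round(0)
E
python3 - <<'E'
from plant import robot
from h import *
qs=np.arange(-.2,.21,.04)
print(fitq({n:cv2.imread(f"pics/{n}0.png") for n in("scene","side")},qs))
I={n:robot.read_camera(n)["color"] for n in("scene","side")}
for k in(["scene"],["side"],["scene","side"]):print(fitq({n:I[n] for n in k},np.arange(.44,.85,.03)))
E
```

```text
(np.float64(2.7755575615628914e-17), array([1849., 1793., 1669., 1515., 1380., 1355., 1432., 1578., 1731.,
       1787., 1818.], dtype=float32))
(np.float64(0.6199999999999999), array([930., 894., 848., 787., 729., 682., 676., 716., 780., 855., 934.,
       955., 967., 976.], dtype=float32))
(np.float64(0.5899999999999999), array([936., 906., 861., 815., 775., 760., 760., 785., 822., 858., 883.,
       886., 882., 880.], dtype=float32))
(np.float64(0.6199999999999999), array([1866., 1800., 1709., 1602., 1503., 1442., 1436., 1501., 1601.,
       1713., 1818., 1841., 1849., 1855.], dtype=float32))
```

```bash
python3 -m inch '[[1,0.003,0,0,0],[1,0.006,0,0,0],[1,0.009,0,0,0],[1,0.011,0,0,0],[1,0.011,0,0,0]]'
python3 - <<'E'
from plant import robot
from h import *
I={n:robot.read_camera(n)["color"] for n in("scene","side")}
for k in(["scene"],["side"],["scene","side"]):print(fitq({n:I[n] for n in k},np.arange(.6,.93,.03)))
E
```

```text
t: 7.62
tool_pos: [0.5521, -0.1127, 0.1402]
orientation: [-1.186, -1.248, 1.248]
force: [-1.7, 1.4, -0.3]
opening: 0.0007
(np.float64(0.7800000000000001), array([952., 928., 886., 826., 765., 704., 682., 709., 757., 830., 906.,
       940.], dtype=float32))
(np.float64(0.7800000000000001), array([946., 922., 882., 833., 784., 756., 749., 760., 785., 816., 842.,
       860.], dtype=float32))
(np.float64(0.7800000000000001), array([1898., 1850., 1768., 1659., 1549., 1460., 1431., 1469., 1542.,
       1647., 1748., 1800.], dtype=float32))
```

```bash
python3 -m inch '[[1,-0.003,0,0,0],[1,-0.003,0,0.04,0],[1,-0.003,0,0.09,0],[1,-0.003,0,0.12,0],[1,0.04,0.03,0.12,0],[1,0.08,0.06,0.12,0],[1,0.102,0.074,0.12,0],[1,0.102,0.074,0.12,0]]'
python3 -m inch '[[1,0,0,-0.04,0],[1,0,0,-0.08,0],[1,0,0,-0.088,0],[1,0,0,-0.088,0]]'
python3 - <<'E'
from plant import robot
from h import *
look(robot,"k2",.785)
I={n:robot.read_camera(n)["color"] for n in("scene","side")}
print(fitq(I,np.arange(.68,.9,.02)))
E
```

```text
t: 8.72
tool_pos: [0.6552, -0.0377, 0.26]
orientation: [-1.185, -1.25, 1.249]
force: [-0.1, -0.2, 0.2]
opening: 0.0007
t: 9.22
tool_pos: [0.6549, -0.0382, 0.1727]
orientation: [-1.186, -1.249, 1.248]
force: [0.5, -0.2, 1.0]
opening: 0.0006
9.225 [ 0.65492518 -0.03824752  0.17274737] [ 0.5 -0.2  1. ]
(np.float64(0.7800000000000001), array([1676., 1606., 1530., 1462., 1424., 1404., 1420., 1458., 1514.,
       1586., 1670.], dtype=float32))
```

View pics/k2.png

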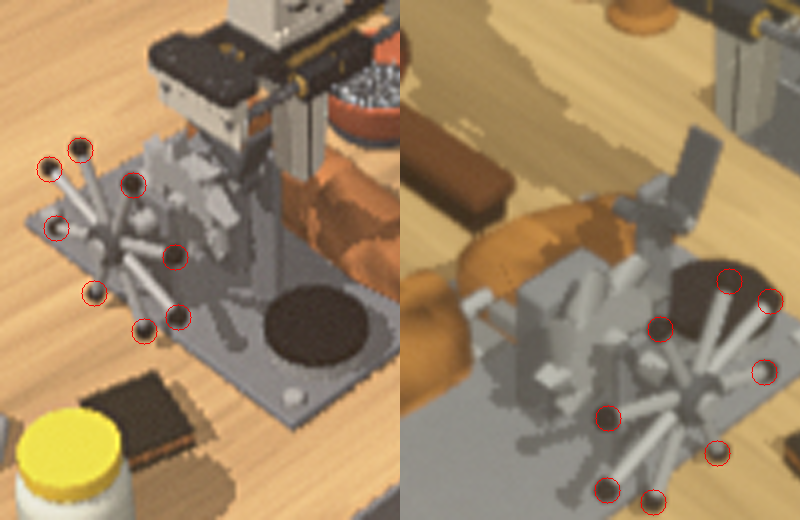

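Wheel balls coincide with the one-notch overlay; pawl still up (tab leaning right), fingertips behind it. Now push back.

```bash
python3 -m inch '[[1,-0.01,0,0,0],[1,-0.018,-0.001,0,0],[1,-0.025,-0.001,0,0],[1,-0.032,-0.002,0,0],[1,-0.039,-0.002,0,0],[1,-0.045,-0.002,0,0],[1,-0.049,-0.003,0,0],[1,-0.049,-0.003,0,0]]'
python3 -m inch '[[1,-0.001,0,0,0],[1,-0.002,0,0,0],[1,-0.003,0,0,0],[1,-0.003,0,0,0]]'
```

```text
t: 10.42
tool_pos: [0.607, -0.041, 0.1744]
orientation: [-1.188, -1.252, 1.248]
force: [-0.4, 0.1, -0.6]
opening: 0.0007
t: 10.92
tool_pos: [0.6039, -0.041, 0.1743]
orientation: [-1.188, -1.251, 1.248]
force: [1.2, 0.2, 0.6]
opening: 0.0005
```

```bash
python3 -m inch '[[1,-0.001,0,0,0],[1,-0.002,0,0,0],[1,-0.003,0,0,0],[1,-0.003,0,0,0]]'
python3 -m inch '[[1,-0.001,0,0,0],[1,-0.002,0,0,0],[1,-0.002,0,0,0]]'
```

```text
t: 11.42
tool_pos: [0.6023, -0.041, 0.1749]
orientation: [-1.191, -1.254, 1.246]
force: [8.3, 0.1, -3.0]
opening: 0.0005
t: 11.8
tool_pos: [0.602, -0.041, 0.1755]
orientation: [-1.194, -1.257, 1.244]
force: [9.2, -0.1, -3.0]
opening: 0.0006
```

```bash
python3 -m inch '[[1,-0.002,0,0,0],[1,-0.004,0,-0.001,0],[1,-0.005,0,-0.001,0],[1,-0.005,0,-0.001,0]]'
python3 -m inch '[[1,0.01,0,0,0],[1,0.03,0,0,0],[1,0.04,0,0.02,0],[1,0.04,0,0.06,0],[1,0.07,0.05,0.11,0],[1,0.08,0.1,0.13,0],[1,0.08,0.16,0.13,0],[1,0.08,0.22,0.13,0]]'
python3 - <<'E'
from plant import robot
from h import *
I={n:robot.read_camera(n)["color"] for n in("scene","side")}
print(robot.read_state()["force"],fitq(I,np.arange(.7,.88,.02)))
out=[]
for n,(u,v,w,h) in(("scene",(275,195,50,75)),("side",(325,185,50,75))):
    for im in(cv2.imread(f"pics/{n}0.png"),I[n][:,:,::-1]):
        c=cv2.resize(im[v:v+h,u:u+w],None,fx=4,fy=4,interpolation=cv2.INTER_CUBIC)
        for q,k in((0,(0,0,255)),(.1,(0,255,0))):
            for b in proj(n,world(P0,[tab(q),tab(q)+[0,.012,0],tab(q)-[0,.012,0]])): cv2.drawMarker(c,tuple(int(x) for x in (b-[u,v]+.5)*4),k,0,6)
        out.append(c)
cv2.imwrite("pics/k3.png",np.hstack(out))
E
```

```text
t: 12.3
tool_pos: [0.6013, -0.041, 0.1763]
orientation: [-1.202, -1.265, 1.24]
force: [19.3, 0.4, -5.7]
opening: 0.0003
t: 13.3
tool_pos: [0.6814, 0.1806, 0.3068]
orientation: [-1.203, -1.264, 1.24]
force: [0.8, -0.8, 0.4]
opening: 0.0
[-0.42608017 -0.42744263  0.11216433] (np.float64(0.78), array([1592., 1513., 1444., 1407., 1387., 1403., 1443., 1500., 1572.,
       1652.], dtype=float32))
```

View pics/k3.png

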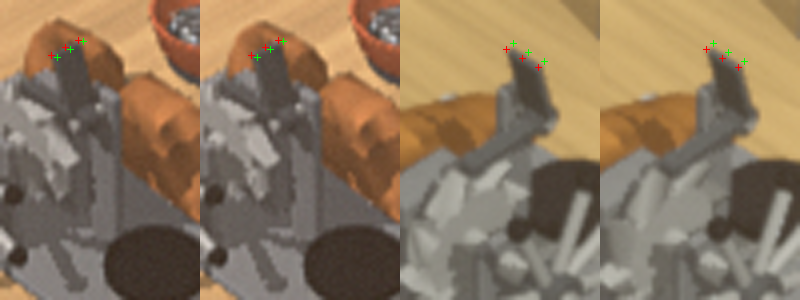

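Run:
```python
from plant import robot
from h import *
for n,(u,v,w,h) in(("scene",(284,203,22,20)),("side",(348,194,18,18))):
    im=robot.read_camera(n)["color"][:,:,::-1]; a=cv2.imread(f"pics/{n}0.png")
    g=lambda i:cv2.cvtColor(i,6)[v:v+h,u:u+w].astype(np.float32)
    r=cv2.phaseCorrelate(g(a),g(im),cv2.createHanningWindow((w,h),5))
    d=lambda q:proj(n,world(P0,tab(q)))[0]
    A=np.eye(2,3,dtype=np.float32); cc,A=cv2.findTransformECC(g(a),g(im),A,cv2.MOTION_TRANSLATION)
    print(n,r[0],A[:,2],cc,"px for .05 rad",d(.05)-d(0),"absdiff",np.abs(g(a)-g(im)).mean())
```

```text
scene (0.04883949729743442, 0.21235764228344145) [ 0.17199531 -0.03343501] 0.9729291096989535 px for .05 rad [0.67225941 0.19186318] absdiff 4.315909
side (0.012595210318309569, -0.03470406748570731) [0.02317121 0.01255176] 0.9999657030690405 px for .05 rad [ 0.8116303  -0.77371391] absdiff 3.382716
```

```bash
python3 -c "
from plant import robot
print(robot.close_job())"
```

```text
the job is handed in; nothing more can be done
None
```

The stretcher is one notch looser with its pawl seated again, and the job is handed in at about 13.5 s of the 59 s allowed. Using the shut fingertips only, I tipped the pawl up, pushed the wheel backward one notch, pressed the pawl down again and moved the arm clear.

Last checks:
- **Wheel:** the camera fit gives 0.78 rad, where one notch is 0.785. It stayed there after the pawl was pressed down.
- **Pawl:** in the side view the tab is within about 0.02 px of its starting seated picture, under 0.002 rad. The scene view is less sharp, with up to about 0.2 px of offset, roughly 0.01 rad.
- **Seating push:** the last push stopped hard at about 19 N, and the arm reads no contact force now.
- **Other things on the bench:** I did not measure them separately. The arm passed well above them, and the pictures near the stretcher show nothing moved.

No check failed. The only mismatch was that the seating push stopped about 2 mm earlier than I calculated, while the tool was tilting slightly under load. The pictures still show the pawl fully down.

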